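# Raise a sample jar three clicks on a lever lift and hold it

## Robot

A 6-joint arm with a two-finger parallel gripper is mounted at the origin on a cart in front of the work surface, level with it; the furniture and walls round the work are solid. World frame = base frame: x ahead of the robot, y to its left, z up, the work surface at z = 0. Lengths are in m, angles in rad, forces in N, time in s.
With the tool pointing down it reaches from about 0.35 to 0.725 m from the base axis. Payload 6 kg.
Tool frame: the origin (TCP) lies midway between the tips of the shut fingers; the grasp point (between the pads) lies 19 mm behind it; z points along the fingers, y is the line along which they close (so a half turn about z gives the same grasp; the last joint's range is limited). The gripper opens to 85 mm and grips with 20 to 120 N. Pads are 22 mm wide; open, the fingers measure 114 mm over their backs; the gripper's body (76 mm by 85 mm) begins 54 mm behind the grasp point. The pads swing forward as they close: fully open they stand 13 mm farther back than shut.
Start: joints at [-0.847, 0.04, 0.085, 0, -1.615, -0.334], TCP at [0.228, -0.555, 0.231] pointing down, gripper open.
Joint ranges: [-2.56, 2.56], [-1.29, 2.01], [-1.08, 1.49], [-3.29, 1.98], [-2.81, -0.18], [-2.99, 2.99]. Speed limits (rad/s): [2.57, 2.57, 3.01, 3.14, 3.14, 3.14].

## Interface

Orientations are given as a unit quaternion [w, x, y, z].
In Python, from plant import manip gives the robot as it stands.
- The arm moves only by the tool drive_tool, never from a script. Its argument "series" is a list of rows, each an object of numbers: "jaw": the finger opening in cm, from 0 to 8.54; "x", "y", "z": the shift along the tool's x, y, z in cm; "roll": the turn about the tool's z in degrees. In form: [{"jaw": .., "x": .., "y": .., "z": .., "roll": ..}, ...]. A call has 1 to 8 rows; each row shifts and turns the commanded pose from where the row before left it, along the tool's axes as they then stand; what a row does not reach is not made up. A row lasts 1/10 s, in which the tool goes at most 50 mm and 8.59 degrees, less where a joint would pass 70% of its speed; a pose out of reach is approached as far as the arm can. A call with a gripper value outside its range is refused whole. The fingers move at their own pace and stop on an object; the grip force is fixed at half the most. Time passes only in rows, so rows that do not move let the fingers close. It gives the time, the measured TCP pose, the force, the opening and the grip force at its end, in the units of the state.
- manip.get_state(): the state, without advancing time (a new reading comes with each control period).
- manip.read_camera(name): name is "scene" or "top" or "wrist"; returns the picture (384x512x3 uint8, red, green, blue); there is no depth.
- manip.get_calibration(name): a dict with "vertical_fov" (degrees; the focal length in pixels is half the picture's height over the tangent of half this angle, whatever the lens; pixels are square), "cx", "cy" (the principal point, pixels), "rvec" (rotation vector, rad) and "tvec" (3), from world to camera coordinates, as OpenCV has them. Camera axes: x right, y down, z forward; pixel columns grow to the right and rows downward; lengths in m; the calibration is good to about 2 mm. A picture is of the moment at which its call begins: read the wrist's pose just before it. get_calibration takes no time and is no camera call; for the wrist camera it gives the pose at the moment of the call.
- manip.hand_in(): hands the job in; it is judged then, once.
The state is a dict: "clock": time; "joint_pos": joint angles; "joint_vel": joint speeds; "joint_efforts": joint torques, N m; "tcp_pos": TCP position; "ee_rot": TCP orientation; "ft_force": force on the tool from outside, world axes, zero at the start; "ft_torque": the same for the moment, N m; "gripper_width": opening from 0.0 (shut) to 1.0 (fully open); "finger_force": force on a finger pad.
Only numpy, scipy, OpenCV 4.12 (cv2) and the standard library are available. Lean on these libraries where they do the work, as an engineer would, in place of code of your own. Each camera call takes 0.05 s, during which the arm holds its last target. There are 200 camera calls.

## Task

Stand the short sample jar upright in the middle of the lift's narrow round pedestal and let go of it. Then swing the black-knobbed lever of the lift with the fingers counter-clockwise (seen from above) exactly three clicks, never on into a fourth, so that the jar is raised in front of the reader. The lever springs back when released, so finish while still holding the lever at the third click with the jar standing on the pedestal; leave the tall jar, the timer and the tip box alone.

Things in the scene. Friction and masses are not known exactly. Their poses are not given: they have to be found in the camera images.
- sample_lift: fixed bench lift: grey base plate 100 (x) x 240 (y) x 12 mm, origin at the centre of its underside on the table; its x axis points to its back (away from the robot at yaw 0), y to its left. Pedestal on the left, axis at (0, 75) mm; on the right, at (15, -50) mm, a grey round housing, 72 mm across, top at z = 51 mm, with the lever on it; dark marks on it show the notches
- pedestal_top (a point): centre of the top face of the pedestal, a metal disc 32 mm in diameter and 6 mm thick on a 24 mm stem; 62 mm above the table with the lever at rest. The pedestal rises 4 mm for each click of the lever and falls again with it
- reader_lens (a point): centre of the lens on the front of the black reader box (50 mm wide, top 106 mm above the table) fixed to the lift behind the pedestal; the box front is 62 mm behind the pedestal axis. A gripper that closes along the lift's y axis clears it
- sample_jar: the short sample jar with its screw lid on, upright on the table, origin at the centre of its underside: body 34 mm in diameter up to z = 33 mm, lid 37 to 39 mm in diameter from 33 mm to its top at 46 mm, about 60 g
- click_lever (a joint): lever angle in rad, 0 at its rest stop, where it starts, growing counter-clockwise from above; notches (clicks) at 0.25, 0.50, 0.75, 1.00, end stop 1.25. A spring always pulls it back, 4 to 5 N at the knob (some 2 N more while moving); between notches the push rises by 3 N at a quarter of the way, falls to 3 N below the middle at three quarters (the click), and is at the middle again in the notch
- lever_knob (a point): point on the axis of the lever's black knob, an upright round post 16 mm in diameter standing on the end of the 85 mm lever arm; the post runs from 25 mm below this point (top of the arm) to 17 mm above it. The point is 89 mm above the table. It may be pinched from above; it sweeps a level arc of 85 mm radius about lever_axis
- lever_axis (a point): point on the lever's vertical turning axis, level with lever_knob
- tall_jar: bystander: the taller jar, 48 mm in diameter, 80 mm high, loose; origin at the centre of its underside
- timer: bystander: white bench timer 58 x 62 x 18 mm, loose; origin at the centre of its underside
- tips: bystander: fixed pipette tip box 87 x 118 x 74 mm, blue with a clear lid; origin at the centre of its underside
There are look-alikes about, which are no part of the job. What is shaped like the sample_jar but brown, green or purple is not meant.

How it is judged:
By the outcome, as a careful person would: the job done as asked, in the order asked, and still so for the second after the job is handed in, while the arm keeps its last pose, push and grip.
It also fails if it takes over 72 s, if anything falls off the work surface, if the arm or the gripper's body presses on something with over 40 N, if the wrist force passes 120 N, or if a joint passes its speed limit or range.

## Working session

There is one attempt and no reset: what is moved stays moved. The work goes in short steps, Python scripts to look and compute and a tool call to move; the robot and the scene stay as the last step left them, time stands still between calls to the robot, and variables do not carry over. Pictures are saved under pics/ and viewed, at most 10 in all, crops included, and the job is handed in when it is done.

Besides the shell and the picture viewer there is one more tool, called after "Request:" by a JSON object that holds its "api" and its "payload". drive_tool: Moves the arm, as the interface text tells. Its arguments: {"type":"object","properties":{"series":{"type":"array"}},"required":["series"]}

```bash
mkdir -p pics
cat > h.py <<'E'
import numpy as np, cv2
from scipy.spatial.transform import Rotation as R
from plant import manip
def cal(n):
    c=manip.get_calibration(n); f=192/np.tan(np.radians(c["vertical_fov"])/2)
    Rm=cv2.Rodrigues(np.array(c["rvec"],float))[0]; return f,c["cx"],c["cy"],Rm,np.array(c["tvec"],float).ravel(),c
def ray(k,u,v):
    f,cx,cy,Rm,t=k[:5]; d=Rm.T@np.array([(u-cx)/f,(v-cy)/f,1]); return -Rm.T@t,d/np.linalg.norm(d)
def atz(k,u,v,z):
    o,d=ray(k,u,v); return o+d*(z-o[2])/d[2]
def tri(rs):
    A=sum(np.eye(3)-np.outer(d,d) for o,d in rs); b=sum((np.eye(3)-np.outer(d,d))@o for o,d in rs); return np.linalg.solve(A,b)
def proj(k,p):
    f,cx,cy,Rm,t=k[:5]; q=Rm@np.array(p)+t; return q[:2]/q[2]*f+[cx,cy]
def save(n,name,crop=None,s=1):
    im=manip.read_camera(n)
    cv2.imwrite(f"pics/{name}_raw.png",im[...,::-1])
    if crop: x0,y0,x1,y1=crop; im=im[y0:y1,x0:x1]
    cv2.imwrite(f"pics/{name}.png",cv2.resize(im[...,::-1],None,fx=s,fy=s,interpolation=cv2.INTER_CUBIC))
E
python3 - <<'E'
from h import *
for n in("top","scene"): save(n,n,None,1.5); print(n,cal(n))
print(manip.get_state())
E
```

```text
top (np.float64(434.63744851658646), 247.8197715925928, 193.43626536145243, array([[ 0.02161343, -0.99973317, -0.00815158],
       [-0.98549925, -0.01993176, -0.16850506],
       [ 0.16829762,  0.01167534, -0.98566708]]), array([0.15816251, 0.5967167 , 1.26031588]), {'vertical_fov': 47.6666481985633, 'cx': 247.8197715925928, 'cy': 193.43626536145243, 'rvec': array([ 2.15066217, -2.10612589,  0.16989836]), 'tvec': array([0.15816251, 0.5967167 , 1.26031588])})
scene (np.float64(354.4286070239003), 257.02336437896787, 190.49467231606675, array([[-8.03257301e-01, -5.95632188e-01,  7.81032122e-05],
       [-3.50823960e-01,  4.73007990e-01, -8.08199227e-01],
       [ 4.81352530e-01, -6.49219330e-01, -5.88909164e-01]]), array([0.55514813, 0.17465748, 0.88319727]), {'vertical_fov': 56.890316107511055, 'cx': 257.02336437896787, 'cy': 190.49467231606675, 'rvec': array([ 0.80673764, -2.44220937,  1.24227034]), 'tvec': array([0.55514813, 0.17465748, 0.88319727])})
{'clock': 0.1, 'joint_pos': array([-8.47267562e-01,  4.07484784e-02,  8.39308788e-02, -3.90173036e-04,
       -1.61547553e+00, -3.33685747e-01]), 'joint_vel': array([ 0.00020206, -0.00024879,  0.00244319,  0.00132265, -0.00153987,
       -0.0020499 ]), 'joint_efforts': array([-4.39438954e-03, -3.69346154e+01,  3.48281980e+01,  6.95178330e+00,
       -4.56675203e-03,  1.84103391e-05]), 'tcp_pos': array([ 0.2279782 , -0.5546979 ,  0.23039523]), 'ee_rot': array([-2.09146606e-04, -1.93697878e-01,  9.81060923e-01,  7.44547555e-04]), 'ft_force': array([-0.19211322, -0.00077122,  0.43235705]), 'ft_torque': array([-0.00395425,  0.06561052,  0.01558962]), 'finger_force': 0.0, 'gripper_width': 1.002998486680963}
```

View pics/top.png

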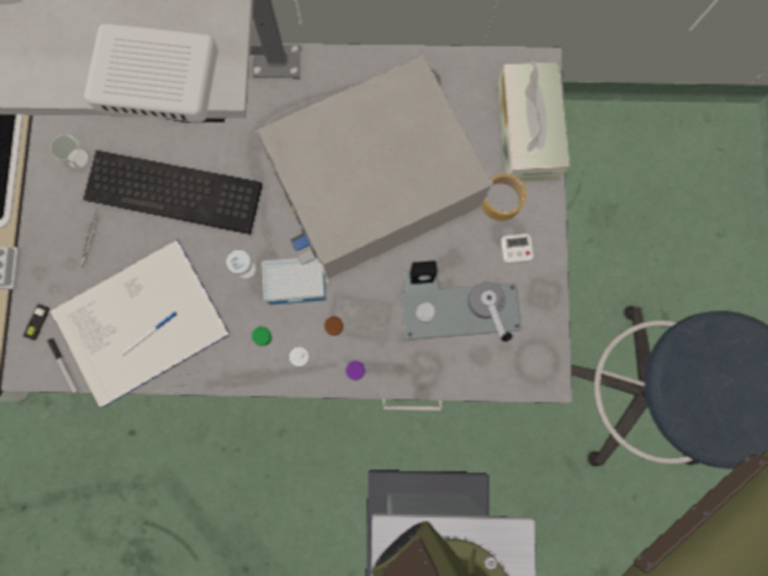

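View pics/scene.png

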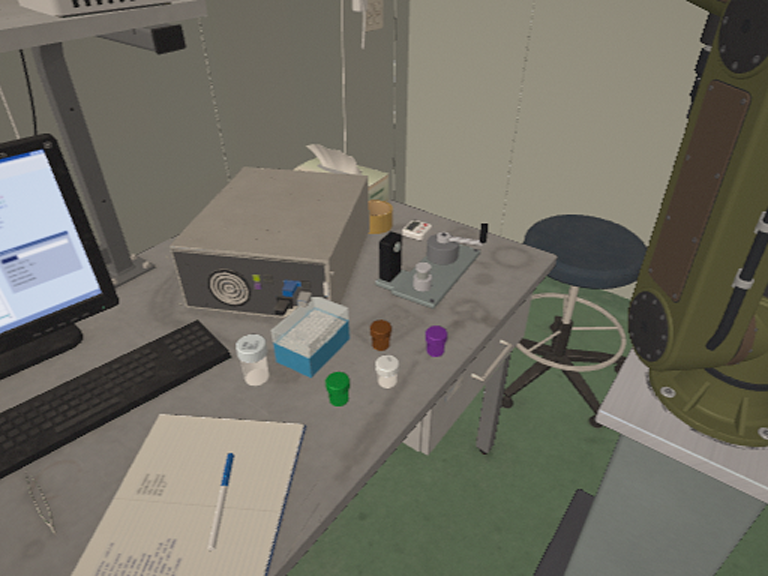

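The top view shows the white jar at (298,356), pedestal (426,312), lever hub (489,297), knob (506,337). The scene view shows the jar at (387,370), pedestal (423,268), knob (484,232). All of these are in the 1.5x picture. I'll enlarge both.

Run:
```python
from h import *
t=cv2.imread("pics/top_raw.png"); s=cv2.imread("pics/scene_raw.png")
def c(im,x0,y0,w,h,k): return cv2.resize(im[y0:y0+h,x0:x0+w],None,fx=k,fy=k,interpolation=cv2.INTER_CUBIC)
# top: lift (260,165,100,70)x5 ; jar (180,220,40,35)x7 ; scene lift (245,140,90,65)x5 ; scene jar (240,225,40,40)
W=np.zeros((600,800,3),np.uint8)
W[0:300,0:450]=c(t,262,170,90,60,5)
W[300:600,0:450]=c(s,245,143,90,60,5)
W[0:280,460:780]=c(t,180,220,40,35,8)
W[300:600,460:780]=c(s,240,228,32,30,10)
cv2.imwrite("pics/c1.png",W)
```

```text
(no output)
```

View pics/c1.png

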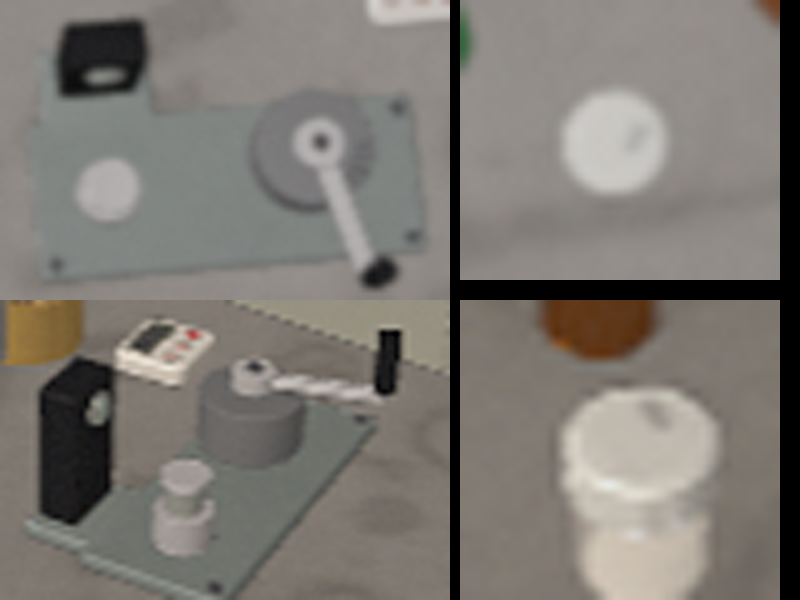

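The crops show: top pedestal at crop (109,189), hub (320,142), knob top about (381,270), screws (57,265), (412,237) and (398,107), and jar lid (614,142). In the scene crops, pedestal face at (187,475), knob top (390,333), hub (255,366), jar lid (640,437).

Run:
```python
from h import *
T,S=cal("top"),cal("scene")
def q(p,o,k,w=(0,0)): return (p[0]-w[0]+.5)/k-.5+o[0],(p[1]-w[1]+.5)/k-.5+o[1]
t=lambda *p:q(p,(262,170),5)
s=lambda *p:q(p,(245,143),5,(0,300))
def two(n,a,b):
    r=[ray(T,*a),ray(S,*b)]; p=tri(r); print(n,p.round(4),(proj(T,p)-a).round(1),(proj(S,p)-b).round(1)); return p
two("ped",t(109,189),s(187,475)); two("knobtop",t(381,270),s(390,333)); two("hub",t(320,142),s(255,366))
two("jar",q((614,142),(180,220),8,(460,0)),q((640,437),(240,228),10,(460,300)))
sc=[atz(T,*t(*p),.012) for p in [(57,265),(412,237),(398,107)]]
for p in sc: print("screw",p.round(4))
d=sc[0]-sc[1]; print("yaw from screws",np.degrees(np.arctan2(-d[0],d[1])))
d=sc[2]-sc[1]; print(np.degrees(np.arctan2(d[1],d[0])))
print("centre",(sc[0]+sc[2])/2)
print("ped62",atz(T,*t(109,189),.062),"jar46",atz(T,*q((614,142),(180,220),8,(460,0)),.046),"hub", atz(T,*t(320,142),.07),"knob106",atz(T,*t(381,270),.106))
```

```text
ped [0.5509 0.0635 0.0625] [0.1 0.2] [-0.2 -0. ]
knobtop [ 0.5006 -0.0884  0.1083] [0.2 0.4] [-0.4 -0. ]
hub [ 0.5802 -0.061   0.0694] [0.2 0.3] [-0.3 -0. ]
jar [0.4579 0.3135 0.0463] [0.1 0.2] [-0.3 -0. ]
screw [0.5107 0.0918 0.012 ]
screw [ 0.5325 -0.1262  0.012 ]
screw [ 0.6135 -0.1188  0.012 ]
yaw from screws 5.71259199361626
5.226589795049421
centre [ 0.56209435 -0.01353499  0.012     ]
ped62 [0.55146218 0.06376549 0.062     ] jar46 [0.45854734 0.31389059 0.046     ] hub [ 0.5810228  -0.06043072  0.07      ] knob106 [ 0.50189062 -0.08843569  0.106     ]
```

Request:
{"api": "drive_tool", "payload": {"series": [{"jaw": 8.5,"x": 0,"y": 0,"z": 0,"roll": 7.44},{"jaw": 8.5,"x": 0,"y": 0,"z": 0,"roll": 7.44},{"jaw": 8.5,"x": 0,"y": 0,"z": 0,"roll": 7.44},{"jaw": 8.5,"x": -3,"y": 3,"z": 0,"roll": 0},{"jaw": 8.5,"x": -3,"y": 3,"z": 0,"roll": 0},{"jaw": 8.5,"x": -3,"y": 3,"z": 0,"roll": 0},{"jaw": 8.5,"x": -3,"y": 3,"z": 0,"roll": 0},{"jaw": 8.5,"x": -3,"y": 3,"z": 0,"roll": 0}]}}

```text
clock: 0.9
tcp_pos: [0.3788, -0.4034, 0.2309]
ee_rot: [-0.0, -0.0, 1.0, 0.0]
ft_force: [0.7, -0.5, 0.1]
gripper_width: 0.994
finger_force: 0.0
```

Request:
{"api": "drive_tool", "payload": {"series": [{"jaw": 8.5,"x": -1,"y": 4,"z": 0,"roll": 0},{"jaw": 8.5,"x": -1,"y": 4,"z": 0,"roll": 0},{"jaw": 8.5,"x": -1,"y": 4,"z": 0,"roll": 0},{"jaw": 8.5,"x": -1,"y": 4,"z": 0,"roll": 0},{"jaw": 8.5,"x": -1,"y": 4,"z": 0,"roll": 0},{"jaw": 8.5,"x": -1,"y": 4,"z": 0,"roll": 0},{"jaw": 8.5,"x": -1,"y": 4,"z": 0,"roll": 0},{"jaw": 8.5,"x": -1,"y": 4,"z": 0,"roll": 0}]}}

```text
clock: 1.7
tcp_pos: [0.4578, -0.0832, 0.2311]
ee_rot: [-0.0, -0.0, 1.0, 0.0]
ft_force: [0.7, -0.2, 0.6]
gripper_width: 0.997
finger_force: 0.0
```

Request:
{"api": "drive_tool", "payload": {"series": [{"jaw": 7,"x": 0,"y": 5,"z": 0,"roll": 0},{"jaw": 7,"x": 0,"y": 5,"z": 0,"roll": 0},{"jaw": 7,"x": 0,"y": 5,"z": 0,"roll": 0},{"jaw": 7,"x": 0,"y": 5,"z": 0,"roll": 0},{"jaw": 7,"x": 0,"y": 5,"z": 0,"roll": 0},{"jaw": 7,"x": 0,"y": 5,"z": 0,"roll": 0},{"jaw": 7,"x": 0,"y": 5,"z": 2,"roll": 0},{"jaw": 7,"x": 0,"y": 4.7,"z": 5,"roll": 0}]}}

```text
clock: 2.5
tcp_pos: [0.4582, 0.2993, 0.178]
ee_rot: [0.002, -0.001, 1.0, 0.002]
ft_force: [1.1, 0.1, 0.4]
gripper_width: 0.823
finger_force: 0.0
```

Run:
```python
from h import *
k=cal("wrist"); save("wrist","w1",None,1.5); print(manip.get_state()["tcp_pos"],k[5]); 
for p in [(.458,.3135,.046),(.458,.3135,0)]: print(proj(k,p)*1.5)
```

```text
[0.45487097 0.30059486 0.1676243 ] {'vertical_fov': 67.75645299718403, 'cx': 252.13042664212293, 'cy': 196.52236810797208, 'rvec': array([-2.0506628 , -2.05342629, -0.33102568]), 'tvec': array([-0.29965044, -0.46001917,  0.18507734])}
[397.97368909 279.42890272]
[395.14702706 262.79557851]
```

View pics/w1.png

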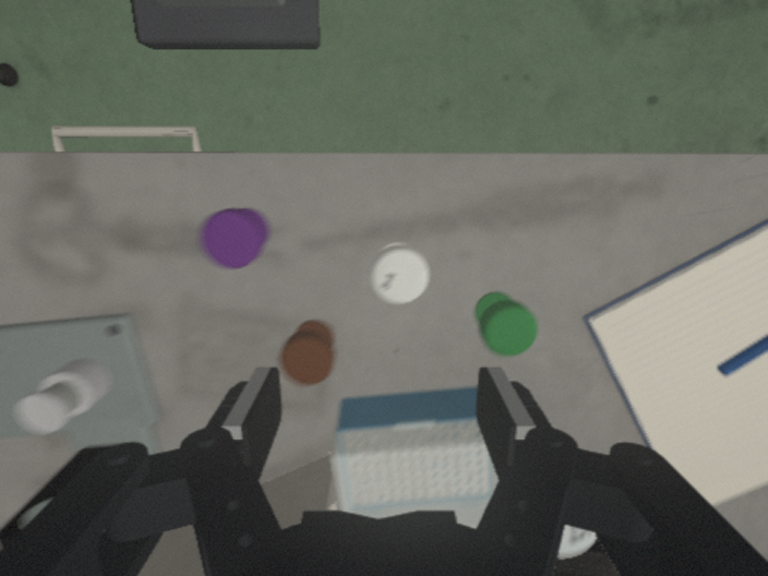

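The lid centre is at (401,275), as predicted to within 5 px. The pedestal disc is at the left, about (45,408).

Run:
```python
from h import *
k=cal("wrist"); print(manip.get_state()["tcp_pos"])
print("jar",atz(k,401/1.5-.17,275/1.5-.17,.046),"tri",tri([ray(k,401/1.5-.17,275/1.5-.17),ray(cal("top"),199,237.5)]))
```

```text
[0.45487097 0.30059486 0.1676243 ]
jar [0.44718465 0.31519187 0.046     ] tri [ 0.46107427  0.31869527 -0.00532479]
```

Request:
{"api": "drive_tool", "payload": {"series": [{"jaw": 7,"x": 0,"y": 0,"z": 0,"roll": 0},{"jaw": 7,"x": 0,"y": 0,"z": 0,"roll": 0}]}}

```text
clock: 2.75
tcp_pos: [0.458, 0.2955, 0.1766]
ee_rot: [0.0, -0.0, 1.0, -0.0]
ft_force: [-0.2, -0.3, 0.4]
gripper_width: 0.821
finger_force: 0.0
```

```bash
cat >> h.py <<'E'
def blob(im,x,y,r,thr,mode):
    g=im[y-r:y+r,x-r:x+r].astype(int); m=mode(g)
    n,l,st,c=cv2.connectedComponentsWithStats(m.astype(np.uint8)); i=1+np.argmax(st[1:,4]); return c[i]+[x-r,y-r],st[i]
E
python3 - <<'E'
from h import *
k=cal("wrist"); im=manip.read_camera("wrist"); cv2.imwrite("pics/w2.png",im[...,::-1])
x,y=proj(k,(.458,.3137,.046)); print(x,y)
c,st=blob(im,int(x),int(y),25,0,lambda g:g.min(2)>170); print(c,st)
print(atz(k,*c,.046),"tri",tri([ray(k,*c),ray(cal("top"),199,237.5)]))
E
```

```text
269.9343156088077 187.34735329849403
[270.38870793 185.87079262] [  8   7  36  35 921]
[0.45647787 0.31412019 0.046     ] tri [0.45854839 0.31441831 0.0384826 ]
```

Request:
{"api": "drive_tool", "payload": {"series": [{"jaw": 7,"x": 0,"y": 1.0,"z": 3,"roll": 0},{"jaw": 7,"x": 0,"y": 0.85,"z": 3,"roll": 0},{"jaw": 7,"x": 0,"y": 0,"z": 3,"roll": 0},{"jaw": 7,"x": 0,"y": 0,"z": 0,"roll": 0},{"jaw": 7,"x": 0,"y": 0,"z": 0,"roll": 0}]}}

```text
clock: 3.3
tcp_pos: [0.4587, 0.3138, 0.0883]
ee_rot: [0.001, 0.0, 1.0, 0.0]
ft_force: [0.7, 0.4, 0.3]
gripper_width: 0.82
finger_force: 0.0
```

Request:
{"api": "drive_tool", "payload": {"series": [{"jaw": 7,"x": 0.1,"y": 0,"z": 2,"roll": 0},{"jaw": 7,"x": 0,"y": 0,"z": 2,"roll": 0},{"jaw": 7,"x": 0,"y": 0,"z": 2,"roll": 0},{"jaw": 7,"x": 0,"y": 0,"z": 1.2,"roll": 0},{"jaw": 7,"x": 0,"y": 0,"z": 0,"roll": 0},{"jaw": 4.6,"x": 0,"y": 0,"z": 0,"roll": 0},{"jaw": 4.2,"x": 0,"y": 0,"z": 0,"roll": 0},{"jaw": 4.2,"x": 0,"y": 0,"z": 0,"roll": 0}]}}

```text
clock: 4.1
tcp_pos: [0.4574, 0.3147, 0.0157]
ee_rot: [0.001, -0.0, 1.0, 0.001]
ft_force: [0.2, -0.5, 1.0]
gripper_width: 0.492
finger_force: 0.3
```

Request:
{"api": "drive_tool", "payload": {"series": [{"jaw": 3,"x": 0,"y": 0,"z": 0,"roll": 0},{"jaw": 3,"x": 0,"y": 0,"z": 0,"roll": 0},{"jaw": 3,"x": 0,"y": 0,"z": 0,"roll": 0},{"jaw": 3,"x": 0,"y": 0,"z": 0,"roll": 0},{"jaw": 3,"x": 0,"y": 0,"z": 0,"roll": 0}]}}

```text
clock: 4.6
tcp_pos: [0.4575, 0.3147, 0.0157]
ee_rot: [0.001, -0.0, 1.0, 0.0]
ft_force: [-0.8, -0.4, 5.6]
gripper_width: 0.414
finger_force: 59.3
```

Request:
{"api": "drive_tool", "payload": {"series": [{"jaw": 3,"x": 0,"y": 0,"z": -1,"roll": 0},{"jaw": 3,"x": 0,"y": 0,"z": -2,"roll": 0},{"jaw": 3,"x": 0,"y": 0,"z": -3,"roll": 0},{"jaw": 3,"x": 0,"y": 0,"z": -3,"roll": 0},{"jaw": 3,"x": 0,"y": 0,"z": -3,"roll": 0},{"jaw": 3,"x": 0,"y": 0,"z": -1,"roll": 0},{"jaw": 3,"x": 0,"y": 0,"z": 0,"roll": 0},{"jaw": 3,"x": 0,"y": 0,"z": 0,"roll": 0}]}}

```text
clock: 5.4
tcp_pos: [0.4562, 0.314, 0.1428]
ee_rot: [-0.001, -0.0, 1.0, -0.0]
ft_force: [-0.2, 0.8, -1.4]
gripper_width: 0.411
finger_force: 59.8
```

Run:
```python
from h import *
save("wrist","w3"); im=cv2.imread("pics/w3_raw.png")
S=cal("scene"); p=manip.get_state()["tcp_pos"]; print(p)
k=cal("wrist"); q=p+[0,0,.0303]; print("lid top in w",proj(k,q),"bottom in scene",proj(S,p-[0,0,.0157]),"lidtop scene",proj(S,q))
save("scene","s3"); s=cv2.imread("pics/s3_raw.png"); u,v=proj(S,p).astype(int); print(u,v)
W=np.zeros((576,800,3),np.uint8); W[:288,:384]=cv2.resize(im,(384,288))
a=s[v-40:v+40,u-45:u+45]; W[:,400:800]=0
b=cv2.resize(im[180:384,150:390],(400,340),interpolation=3); W[0:340,0:400]=b
W[0:356,400:800]=cv2.resize(a,(400,356),interpolation=3); cv2.imwrite("pics/c3.png",W[:360])
```

```text
[0.4560178  0.31383949 0.14224007]
lid top in w [250.5835831 284.659271 ] bottom in scene [257.85114053 216.65643566] lidtop scene [257.8808614  201.01955587]
257 211
```

View pics/c3.png

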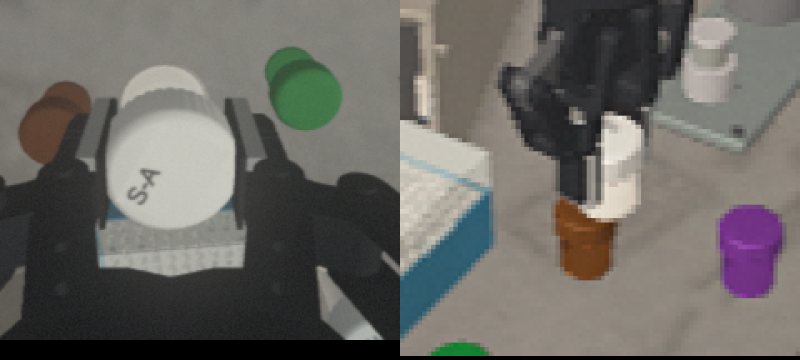

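The jar is held by the lid: S-A lid spans crop x 107–238, its lower edge is at y≈228, and the body's far edge is at y≈65. I'll fit the in-hand offset and tilt against the model.

Run:
```python
from h import *
p=manip.get_state()["tcp_pos"]; k=cal("wrist"); th=np.linspace(0,6.28,200)
def ring(c,r,z,dx,tilt):
    P=np.c_[r*np.cos(th),r*np.sin(th),0*th+z-.0395]; P=R.from_euler('y',tilt,degrees=True).apply(P)
    P=P+[p[0]+dx,p[1]+c,p[2]-.0157+.0395]; q=np.array([proj(k,a) for a in P]); q=(q-[150,180]+.5)*1.6667-.5
    return q.min(0).round(0),q.max(0).round(0)
for dx in(-.003,0,.003):
  for t in(-5,0,5): print(dx,t,"top",*ring(0,.019,.046,dx,t),"lidlow",ring(0,.019,.033,dx,t)[0],"bot",ring(0,.017,0,dx,t)[0])
```

```text
-0.003 -5 top [98. 98.] [238. 225.] lidlow [105.  81.] bot [122.  56.]
-0.003 0 top [ 98. 102.] [238. 223.] lidlow [104.  82.] bot [122.  48.]
-0.003 5 top [ 98. 107.] [238. 220.] lidlow [104.  83.] bot [122.  41.]
0 -5 top [ 98. 108.] [237. 234.] lidlow [105.  91.] bot [123.  64.]
0 0 top [ 98. 113.] [237. 232.] lidlow [105.  91.] bot [122.  56.]
0 5 top [ 99. 118.] [237. 229.] lidlow [105.  92.] bot [122.  49.]
0.003 -5 top [ 99. 118.] [237. 243.] lidlow [105. 100.] bot [123.  72.]
0.003 0 top [ 99. 123.] [237. 240.] lidlow [105. 101.] bot [123.  64.]
0.003 5 top [ 99. 128.] [237. 238.] lidlow [105. 102.] bot [122.  57.]
```

Request:
{"api": "drive_tool", "payload": {"series": [{"jaw": 3,"x": -1,"y": -1,"z": -1,"roll": 0},{"jaw": 3,"x": -2,"y": -2,"z": -2,"roll": 0},{"jaw": 3,"x": -2,"y": -3,"z": -1,"roll": 0},{"jaw": 3,"x": -2,"y": -3,"z": 0,"roll": 0},{"jaw": 3,"x": -2,"y": -3,"z": 0,"roll": 0},{"jaw": 3,"x": -0.5,"y": -1,"z": 0,"roll": 0},{"jaw": 3,"x": 0,"y": 0,"z": 0,"roll": 0},{"jaw": 3,"x": 0,"y": 0,"z": 0,"roll": 0}]}}

```text
clock: 6.3
tcp_pos: [0.5517, 0.1842, 0.1839]
ee_rot: [-0.0, 0.0, 1.0, -0.0]
ft_force: [-0.8, -0.7, -0.3]
gripper_width: 0.404
finger_force: 59.9
```

Run:
```python
from h import *
k=cal("wrist"); print(manip.get_state()["tcp_pos"])
save("wrist","w4",None,1.5); print(proj(k,(.5518,.0632,.062))*1.5, proj(k,(.5806,-.0607,.07))*1.5,proj(k,(.501,-.0884,.106))*1.5)
```

```text
[0.55168903 0.18423557 0.18391925]
[188.94885398 285.03642038] [ -2.01403038 331.35329992] [-158.72806585  214.06666095]
```

View pics/w4.png

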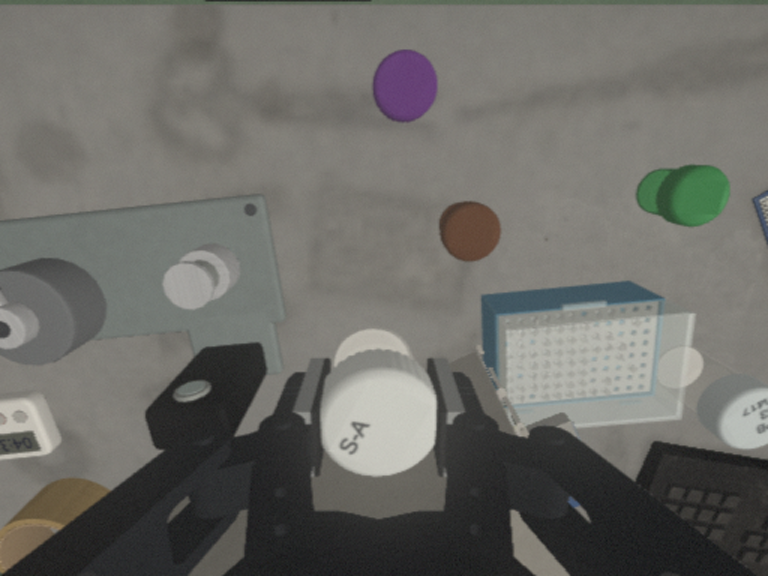

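The pedestal disc is at (188,284), against a prediction of (189,285), so the position is confirmed. Moving over it.

Request:
{"api": "drive_tool", "payload": {"series": [{"jaw": 3,"x": 0,"y": -1.5,"z": 0,"roll": 0},{"jaw": 3,"x": 0,"y": -3,"z": 0,"roll": 0},{"jaw": 3,"x": 0,"y": -3,"z": 0,"roll": 0},{"jaw": 3,"x": 0,"y": -3,"z": 0,"roll": 0},{"jaw": 3,"x": 0,"y": -1.6,"z": 2,"roll": 0},{"jaw": 3,"x": 0,"y": 0,"z": 3,"roll": 0},{"jaw": 3,"x": 0,"y": 0,"z": 3,"roll": 0},{"jaw": 3,"x": 0,"y": 0,"z": 0,"roll": 0}]}}

```text
clock: 7.15
tcp_pos: [0.549, 0.0628, 0.0996]
ee_rot: [-0.004, -0.0, 1.0, -0.001]
ft_force: [0.9, 0.6, -1.1]
gripper_width: 0.413
finger_force: 59.9
```

Request:
{"api": "drive_tool", "payload": {"series": [{"jaw": 3,"x": 0,"y": 0,"z": 0,"roll": 0},{"jaw": 3,"x": 0,"y": 0,"z": 0,"roll": 0},{"jaw": 3,"x": 0,"y": 0,"z": 0,"roll": 0}]}}

```text
clock: 7.45
tcp_pos: [0.5528, 0.0638, 0.1064]
ee_rot: [0.001, -0.0, 1.0, 0.001]
ft_force: [0.6, 0.2, -0.9]
gripper_width: 0.41
finger_force: 60.0
```

Request:
{"api": "drive_tool", "payload": {"series": [{"jaw": 3,"x": 0.1,"y": 0,"z": 1,"roll": 0},{"jaw": 3,"x": 0,"y": -0.05,"z": 0.8,"roll": 0},{"jaw": 3,"x": 0,"y": 0,"z": 0.5,"roll": 0},{"jaw": 3,"x": 0,"y": 0,"z": 0.2,"roll": 0},{"jaw": 3,"x": 0,"y": 0,"z": 0,"roll": 0},{"jaw": 3,"x": 0,"y": 0,"z": 0,"roll": 0}]}}

```text
clock: 8.05
tcp_pos: [0.551, 0.0628, 0.0795]
ee_rot: [0.0, -0.0, 1.0, -0.0]
ft_force: [-0.1, -0.1, -0.9]
gripper_width: 0.409
finger_force: 60.0
```

Run:
```python
from h import *
st=manip.get_state(); print(st["tcp_pos"],st["ft_force"])
im=manip.read_camera("scene"); S=cal("scene"); u,v=proj(S,(.552,.063,.07)).astype(int)
t=manip.read_camera("wrist")
W=np.zeros((400,800,3),np.uint8); W[:,:400]=cv2.resize(im[v-25:v+25,u-25:u+25,::-1],(400,400),interpolation=3)
W[:,400:]=cv2.resize(t[184:384,150:350,::-1],(400,400)); cv2.imwrite("pics/c5.png",W)
```

```text
[0.55101386 0.06276732 0.07948879] [-0.12862456 -0.08015907 -0.87530595]
```

View pics/c5.png

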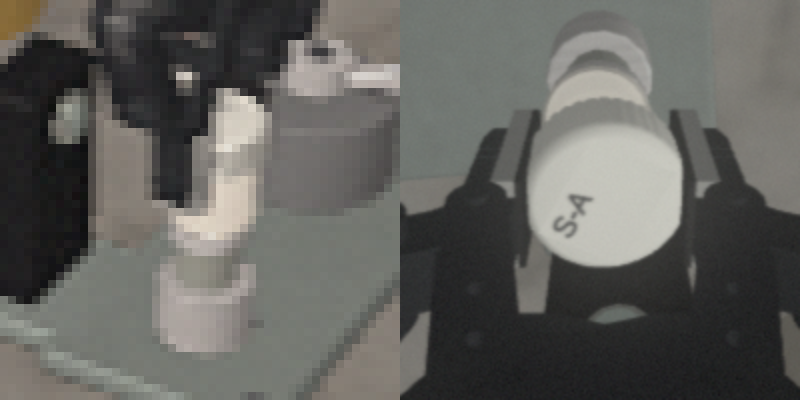

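The jar is just above the disc and roughly centred: body right edge at crop x≈258, collar 158–255. A quick numeric check of the edges follows.

Run:
```python
from h import *
S=cal("scene"); u0,v0=proj(S,(.552,.063,.07)).astype(int)-25
th=np.linspace(0,6.28,200)
def ext(c,r,z):
    q=(np.array([proj(S,(c[0]+r*np.cos(a),c[1]+r*np.sin(a),z)) for a in th])-[u0,v0]+.5)*8-.5; return q.min(0).round(),q.max(0).round()
print("jar bottom",ext((.551,.0628),.017,.064),"lid",ext((.551,.0628),.0185,.105),"disc",ext((.5515,.0633),.016,.062))
im=cv2.imread("pics/c5.png"); print(im[180,225:290:4].max(1),im[110,240:290:4].max(1),im[225,160:290:6])
```

```text
jar bottom (array([166., 195.]), array([256., 245.])) lid (array([165., 101.]), array([266., 154.])) disc (array([166., 201.]), array([251., 248.]))
[196 196 203 203 211 211 190 190 143 143 112 112 115 115 115 115 116] [209 209 220 220 180 180  91  91 107 107 111 111 110] [[115 120 120]
 [115 120 120]
 [138 142 147]
 [170 179 189]
 [190 204 216]
 [190 204 216]
 [198 213 222]
 [194 210 221]
 [193 209 219]
 [193 209 219]
 [193 207 218]
 [189 203 216]
 [179 195 206]
 [179 195 206]
 [157 166 176]
 [129 134 136]
 [114 121 116]
 [114 121 116]
 [117 123 120]
 [115 121 118]
 [116 123 119]
 [116 123 119]]
```

Request:
{"api": "drive_tool", "payload": {"series": [{"jaw": 3,"x": 0,"y": 0.05,"z": 0.1,"roll": 0},{"jaw": 3,"x": 0,"y": 0,"z": 0,"roll": 0}]}}

```text
clock: 8.35
tcp_pos: [0.5509, 0.0634, 0.0783]
ee_rot: [-0.0, -0.0, 1.0, 0.0]
ft_force: [-0.3, 0.4, -0.6]
gripper_width: 0.412
finger_force: 60.0
```

Request:
{"api": "drive_tool", "payload": {"series": [{"jaw": 3,"x": 0,"y": 0,"z": 0.08,"roll": 0},{"jaw": 3,"x": 0,"y": 0,"z": 0,"roll": 0}]}}

```text
clock: 8.55
tcp_pos: [0.551, 0.0633, 0.0778]
ee_rot: [0.0, -0.0, 1.0, 0.0]
ft_force: [-0.5, 0.8, -0.3]
gripper_width: 0.41
finger_force: 60.0
```

Request:
{"api": "drive_tool", "payload": {"series": [{"jaw": 3,"x": 0,"y": 0,"z": 0.06,"roll": 0},{"jaw": 3,"x": 0,"y": 0,"z": 0,"roll": 0}]}}

```text
clock: 8.75
tcp_pos: [0.5512, 0.0633, 0.0776]
ee_rot: [0.001, -0.0, 1.0, 0.0]
ft_force: [-1.6, -0.1, 3.6]
gripper_width: 0.409
finger_force: 60.2
```

Request:
{"api": "drive_tool", "payload": {"series": [{"jaw": 3,"x": 0,"y": 0,"z": 0.06,"roll": 0},{"jaw": 3,"x": 0,"y": 0,"z": 0,"roll": 0}]}}

```text
clock: 8.95
tcp_pos: [0.5514, 0.0633, 0.0775]
ee_rot: [0.001, -0.0, 1.0, 0.0]
ft_force: [-2.1, -0.3, 6.6]
gripper_width: 0.409
finger_force: 60.5
```

Request:
{"api": "drive_tool", "payload": {"series": [{"jaw": 3.6,"x": 0,"y": 0,"z": -0.04,"roll": 0},{"jaw": 3.7,"x": 0,"y": 0,"z": 0,"roll": 0},{"jaw": 3.8,"x": 0,"y": 0,"z": 0,"roll": 0},{"jaw": 4.0,"x": 0,"y": 0,"z": 0,"roll": 0},{"jaw": 4.4,"x": 0,"y": 0,"z": 0,"roll": 0},{"jaw": 5,"x": 0,"y": 0,"z": 0,"roll": 0},{"jaw": 6,"x": 0,"y": 0,"z": 0,"roll": 0},{"jaw": 6.5,"x": 0,"y": 0,"z": 0,"roll": 0}]}}

```text
clock: 9.75
tcp_pos: [0.5508, 0.0633, 0.0766]
ee_rot: [-0.0, -0.0, 1.0, 0.0]
ft_force: [-0.5, 0.8, 1.1]
gripper_width: 0.756
finger_force: 0.0
```

Request:
{"api": "drive_tool", "payload": {"series": [{"jaw": 6.5,"x": 0,"y": 0,"z": -1,"roll": 0},{"jaw": 6.5,"x": 0,"y": 0,"z": -2,"roll": 0},{"jaw": 6.5,"x": 0,"y": 0,"z": -3,"roll": 0},{"jaw": 6.5,"x": 0,"y": 0,"z": -3,"roll": 0},{"jaw": 6.5,"x": 0,"y": 0,"z": -3,"roll": 0},{"jaw": 6.5,"x": -1,"y": 0,"z": 0,"roll": 0},{"jaw": 6.5,"x": 0,"y": 0,"z": 0,"roll": 0},{"jaw": 6.5,"x": 0,"y": 0,"z": 0,"roll": 0}]}}

```text
clock: 10.55
tcp_pos: [0.5604, 0.0633, 0.1958]
ee_rot: [-0.001, -0.0, 1.0, -0.0]
ft_force: [0.6, 0.1, 0.1]
gripper_width: 0.763
finger_force: 0.0
```

Run:
```python
from h import *
k=cal("wrist"); print(manip.get_state()["tcp_pos"]); t=manip.read_camera("wrist"); s=manip.read_camera("scene"); p=manip.read_camera("top")
cv2.imwrite("pics/w6_raw.png",t[...,::-1])
S,T=cal("scene"),cal("top"); u,v=proj(S,(.552,-.01,.07)).astype(int); a,b=proj(T,(.552,-.01,.07)).astype(int)
W=np.zeros((600,800,3),np.uint8)
W[:300,:400]=cv2.resize(s[v-38:v+37,u-50:u+50,::-1],(400,300),interpolation=3)
W[:300,400:]=cv2.resize(p[b-38:b+37,a-50:a+50,::-1],(400,300),interpolation=3)
W[300:,:400]=cv2.resize(t[...,::-1],(400,300)); cv2.imwrite("pics/c6.png",W)
for n in [(.5515,.0633,.108),(.501,-.0884,.106),(.5806,-.0607,.07)]: print(proj(k,n)*.78125+[0,300])
```

```text
[0.56043216 0.06326539 0.19580979]
[196.44775159 449.50110018]
[ 47.08565211 401.31682608]
[ 99.54328034 462.69808604]
```

View pics/c6.png

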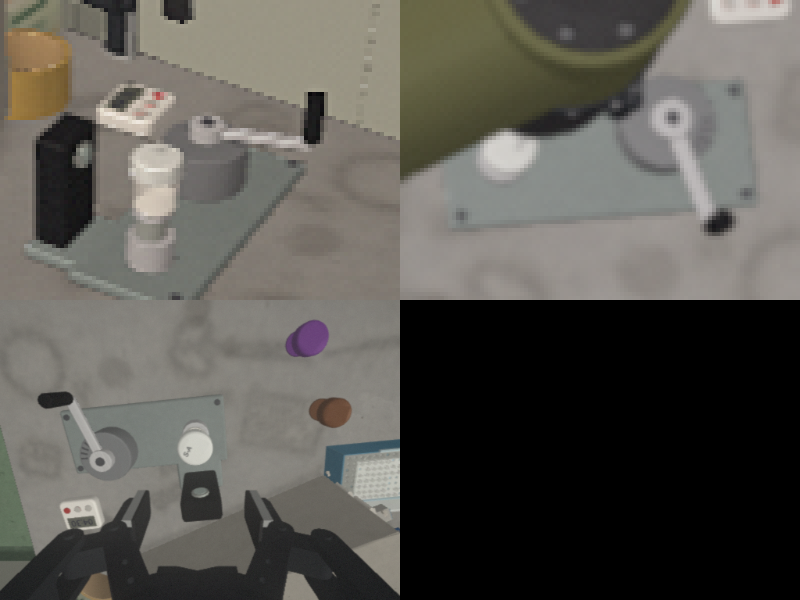

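The jar stands centred on the pedestal. The knob top is at about (45,400) in the wrist crop and agrees with my estimate. Moving on to the lever.

Request:
{"api": "drive_tool", "payload": {"series": [{"jaw": 6,"x": 0.9,"y": -2,"z": 0,"roll": 0},{"jaw": 6,"x": 1,"y": -3,"z": 0,"roll": 0},{"jaw": 6,"x": 1,"y": -3,"z": 0,"roll": 0},{"jaw": 6,"x": 1,"y": -3,"z": 0,"roll": 0},{"jaw": 6,"x": 1,"y": -2.3,"z": 0,"roll": 0},{"jaw": 6,"x": 1,"y": -2,"z": 0,"roll": 0},{"jaw": 6,"x": 0,"y": 0,"z": 0,"roll": -8},{"jaw": 6,"x": 0,"y": 0,"z": 0,"roll": -8}]}}

```text
clock: 11.5
tcp_pos: [0.5009, -0.091, 0.1967]
ee_rot: [-0.0, -0.141, 0.99, 0.0]
ft_force: [1.2, -0.3, -0.2]
gripper_width: 0.702
finger_force: 0.0
```

Request:
{"api": "drive_tool", "payload": {"series": [{"jaw": 5,"x": 0,"y": 0,"z": 0,"roll": -8},{"jaw": 5,"x": 0,"y": 0,"z": 0,"roll": -8},{"jaw": 5,"x": 0,"y": 0,"z": 0,"roll": -8},{"jaw": 5,"x": 0,"y": 0,"z": 2,"roll": 0},{"jaw": 5,"x": 0,"y": 0,"z": 2,"roll": 0},{"jaw": 5,"x": 0,"y": 0,"z": 1,"roll": 0},{"jaw": 5,"x": 0,"y": 0,"z": 0,"roll": 0},{"jaw": 5,"x": 0,"y": 0,"z": 0,"roll": 0}]}}

```text
clock: 12.3
tcp_pos: [0.502, -0.0901, 0.1475]
ee_rot: [0.0, -0.342, 0.94, -0.0]
ft_force: [0.1, -0.4, -0.1]
gripper_width: 0.587
finger_force: 0.0
```

Run:
```python
from h import *
k=cal("wrist"); st=manip.get_state(); print(st["tcp_pos"],st["ee_rot"],st["joint_pos"]); t=manip.read_camera("wrist")
x,y=proj(k,(.501,-.0895,.106)); print(x*1.5,y*1.5, proj(k,(.5806,-.0607,.07))*1.5)
cv2.imwrite("pics/w7.png",cv2.resize(t[...,::-1],None,fx=1.5,fy=1.5))
```

```text
[ 0.50196022 -0.09007929  0.14746192] [ 2.22955687e-04 -3.42100565e-01  9.39663262e-01 -3.28438480e-04] [ 2.18415954e-01 -1.97926803e-01 -2.92094278e-01  5.95810189e-04
 -1.47610113e+00 -1.09096553e+00]
379.8878500546641 332.78721390566267 [331.05903223 431.61303401]
```

View pics/w7.png

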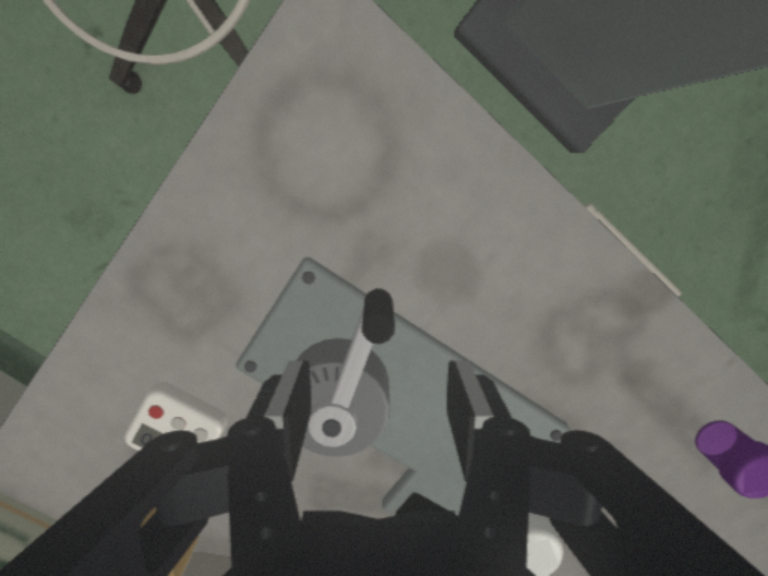

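The knob top is at about (377,328), 2–3 mm from the prediction along tool +x. I'll correct that and descend.

Request:
{"api": "drive_tool", "payload": {"series": [{"jaw": 5,"x": 0.25,"y": -0.05,"z": 1.5,"roll": 0},{"jaw": 5,"x": 0,"y": 0,"z": 2,"roll": 0},{"jaw": 5,"x": 0,"y": 0,"z": 2,"roll": 0},{"jaw": 4,"x": 0,"y": 0,"z": 1.4,"roll": 0},{"jaw": 3,"x": 0,"y": 0,"z": 0.5,"roll": 0},{"jaw": 2.4,"x": 0,"y": 0,"z": 0,"roll": 0},{"jaw": 2,"x": 0,"y": 0,"z": 0,"roll": 0},{"jaw": 2,"x": 0,"y": 0,"z": 0,"roll": 0}]}}

```text
clock: 13.15
tcp_pos: [0.501, -0.0917, 0.0738]
ee_rot: [0.001, -0.342, 0.94, -0.0]
ft_force: [0.3, 0.3, -0.2]
gripper_width: 0.235
finger_force: 0.0
```

Request:
{"api": "drive_tool", "payload": {"series": [{"jaw": 1.8,"x": 0,"y": 0,"z": 0,"roll": 0},{"jaw": 1.7,"x": 0,"y": 0,"z": 0,"roll": 0},{"jaw": 1.6,"x": 0,"y": 0,"z": 0,"roll": 0},{"jaw": 1.4,"x": 0,"y": 0,"z": 0,"roll": 0},{"jaw": 1,"x": 0,"y": 0,"z": 0,"roll": 0},{"jaw": 1,"x": 0,"y": 0,"z": 0,"roll": 0},{"jaw": 1,"x": 0,"y": 0,"z": 0,"roll": 0},{"jaw": 1,"x": 0,"y": 0,"z": 0,"roll": 0}]}}

```text
clock: 13.95
tcp_pos: [0.5006, -0.0918, 0.0732]
ee_rot: [0.0, -0.342, 0.94, -0.0]
ft_force: [-0.0, -0.5, 5.1]
gripper_width: 0.171
finger_force: 58.4
```

Request:
{"api": "drive_tool", "payload": {"series": [{"jaw": 1,"x": 0.135,"y": -0.396,"z": 0,"roll": -2.865},{"jaw": 1,"x": 0.135,"y": -0.396,"z": 0,"roll": -2.865},{"jaw": 1,"x": 0.135,"y": -0.396,"z": 0,"roll": -2.865},{"jaw": 1,"x": 0,"y": 0,"z": 0,"roll": 0},{"jaw": 1,"x": 0,"y": 0,"z": 0,"roll": 0}]}}

```text
clock: 14.45
tcp_pos: [0.5057, -0.1029, 0.0732]
ee_rot: [0.0, -0.412, 0.911, 0.0]
ft_force: [-1.0, 1.8, 4.7]
gripper_width: 0.167
finger_force: 58.6
```

Request:
{"api": "drive_tool", "payload": {"series": [{"jaw": 1,"x": 0.135,"y": -0.396,"z": 0,"roll": -2.865},{"jaw": 1,"x": 0.135,"y": -0.396,"z": 0,"roll": -2.865},{"jaw": 1,"x": 0.135,"y": -0.396,"z": 0,"roll": -2.865},{"jaw": 1,"x": 0,"y": 0,"z": 0,"roll": 0},{"jaw": 1,"x": 0,"y": 0,"z": 0,"roll": 0}]}}

```text
clock: 14.95
tcp_pos: [0.5122, -0.1131, 0.0731]
ee_rot: [0.0, -0.479, 0.878, 0.001]
ft_force: [-2.2, 3.5, 6.9]
gripper_width: 0.169
finger_force: 58.8
```

Request:
{"api": "drive_tool", "payload": {"series": [{"jaw": 1,"x": 0.135,"y": -0.396,"z": 0,"roll": -2.865},{"jaw": 1,"x": 0.135,"y": -0.396,"z": 0,"roll": -2.865},{"jaw": 1,"x": 0.135,"y": -0.396,"z": 0,"roll": -2.865},{"jaw": 1,"x": 0.135,"y": -0.396,"z": 0,"roll": -2.865},{"jaw": 1,"x": 0,"y": 0,"z": 0,"roll": 0},{"jaw": 1,"x": 0,"y": 0,"z": 0,"roll": 0}]}}

```text
clock: 15.55
tcp_pos: [0.5239, -0.1257, 0.0732]
ee_rot: [0.0, -0.564, 0.826, 0.0]
ft_force: [-0.9, 1.3, 5.6]
gripper_width: 0.169
finger_force: 58.7
```

Request:
{"api": "drive_tool", "payload": {"series": [{"jaw": 1,"x": 0.135,"y": -0.396,"z": 0,"roll": -2.865},{"jaw": 1,"x": 0.135,"y": -0.396,"z": 0,"roll": -2.865},{"jaw": 1,"x": 0.135,"y": -0.396,"z": 0,"roll": -2.865},{"jaw": 1,"x": 0.135,"y": -0.396,"z": 0,"roll": -2.865},{"jaw": 1,"x": 0,"y": 0,"z": 0,"roll": 0},{"jaw": 1,"x": 0,"y": 0,"z": 0,"roll": 0}]}}

```text
clock: 16.15
tcp_pos: [0.5376, -0.1356, 0.0732]
ee_rot: [0.001, -0.643, 0.765, -0.0]
ft_force: [0.4, 1.2, 4.0]
gripper_width: 0.171
finger_force: 58.7
```

Request:
{"api": "drive_tool", "payload": {"series": [{"jaw": 1,"x": 0.135,"y": -0.396,"z": 0,"roll": -2.865},{"jaw": 1,"x": 0,"y": 0,"z": 0,"roll": 0},{"jaw": 1,"x": 0,"y": 0,"z": 0,"roll": 0}]}}

```text
clock: 16.45
tcp_pos: [0.541, -0.1374, 0.0732]
ee_rot: [0.0, -0.662, 0.749, -0.0]
ft_force: [-1.5, 2.1, 5.3]
gripper_width: 0.166
finger_force: 58.8
```

Request:
{"api": "drive_tool", "payload": {"series": [{"jaw": 1,"x": 0.03,"y": -0.09,"z": 0,"roll": 0},{"jaw": 1,"x": 0,"y": 0,"z": 0,"roll": 0},{"jaw": 1,"x": 0,"y": 0,"z": 0,"roll": 0}]}}

```text
clock: 16.75
tcp_pos: [0.5416, -0.1378, 0.0731]
ee_rot: [0.0, -0.662, 0.749, 0.0]
ft_force: [-2.8, 2.9, 5.7]
gripper_width: 0.169
finger_force: 58.8
```

Run:
```python
from h import *
from scipy.optimize import least_squares
st=manip.get_state(); e=st["tcp_pos"]; print(e,st["ft_force"])
P=np.array([(.5006,-.0918),(.5057,-.1029),(.5122,-.1131),(.5239,-.1257),(.5376,-.1356),(.5410,-.1374),e[:2]])
r=least_squares(lambda c:np.hypot(*(P-c[:2]).T)-c[2],[.58,-.06,.085]).x; print("fit",r)
for h in (r[:2],(.5806,-.0607)):
    a=np.unwrap(np.arctan2(*(P-h).T[::-1])); print((a-a[0]).round(3))
print("chord",2*np.arcsin(np.linalg.norm(P[-1]-P[0])/.17))
k=cal("wrist"); t=manip.read_camera("wrist"); s=manip.read_camera("scene"); p=manip.read_camera("top")
S,T=cal("scene"),cal("top"); u,v=proj(S,(.552,-.01,.08)).astype(int); a,b=proj(T,(.552,-.03,.07)).astype(int)
W=np.zeros((600,800,3),np.uint8)
W[:300,:400]=cv2.resize(s[v-38:v+37,u-50:u+50,::-1],(400,300),interpolation=3)
W[:300,400:]=cv2.resize(p[b-38:b+37,a-50:a+50,::-1],(400,300),interpolation=3)
W[300:,:400]=cv2.resize(t[...,::-1],(400,300)); W[300:,400:]=cv2.resize(t[184:384,120:387,::-1],(400,300)); cv2.imwrite("pics/c8.png",W)
for z in(.108,.120): print("lid top scene",(proj(S,(.5515,.0633,z))-[u-50,v-38])*4)
```

```text
[ 0.54157712 -0.1377575   0.07314853] [-2.7927172   2.92015355  5.73347764]
fit [ 0.57987237 -0.06233823  0.08456357]
[0.    0.145 0.288 0.491 0.692 0.737 0.745]
[0.    0.142 0.283 0.483 0.679 0.723 0.731]
chord 0.7412396992059586
lid top scene [153.2062534 162.5445105]
lid top scene [153.89666211 148.57929749]
```

View pics/c8.png

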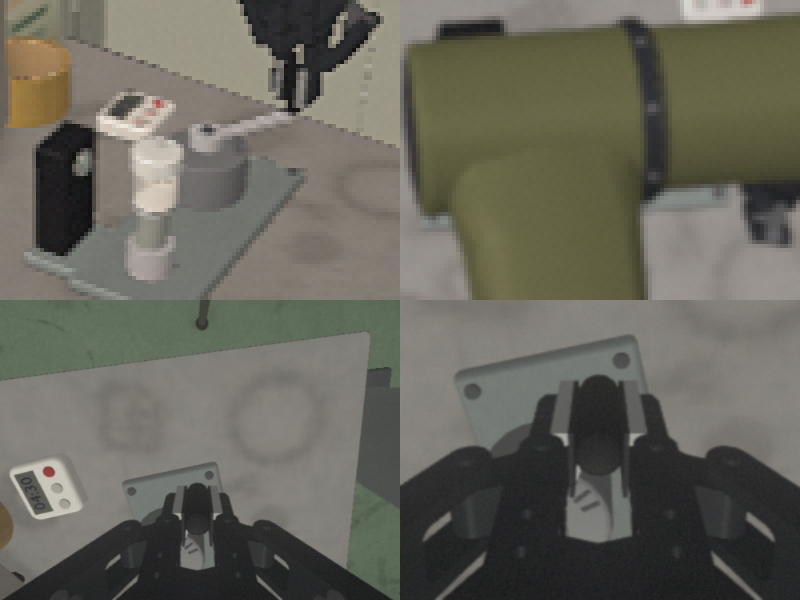

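The jar has risen to the predicted 12 mm: its lid is at crop (157,148), against a prediction of (154,149). It stands upright, the lever is at about 0.745 rad, and the fingers still hold the knob. Handing in.

```bash
python3 -c "
from plant import manip
print(manip.hand_in())"
```

```text
the job is handed in; nothing more can be done
None
```

I handed the job in with the short sample jar standing upright on the pedestal, raised about 12 mm, and the gripper still holding the lever at the third click (about 0.745 rad measured); no verdict came back.

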